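Present the navy box on the display carousel

TASK

Get the little display carousel ready to show: first swing its folded steadying foot out by the red post until it snaps home against its stop, and let go of it. Then turn the carousel by its upright dark wooden handle until the navy box squarely faces the front, its yellow mark in line with the brass arrow on the base, and finish while still gripping the handle and holding the carousel still there (a spring winds it back if let go). Do not touch the boxes on the carousel, and leave the loose candle jar and pocket compass where they are.

Things in the scene. Friction and masses are not known exactly. Their poses are not given: they have to be found in the camera images.
- stand: display stand fixed to the table: round wooden base 196 mm across and 11 mm high. Origin on the carousel's axis at table level; z up. Its own -x axis is the front: a flat brass arrow lies there on the table in front of the base, out to 134 mm from the axis, 13 mm high at most. On its own -y side is a small steel ear with the foot's hinge.
- foot_hinge (a point): the foot's vertical hinge axis (steel pin, top 26 mm above the table), 108 mm from the carousel's axis on the stand's -y side; point 12 mm above the table
- foot_post: upright red round post, 14 mm diameter, at the free end of the grey folding foot, 95 mm from the hinge. Origin on its axis 62 mm above the table at the height to grip; it stands from 16 to 78 mm above the table. The foot's grey arm below it is 16 mm wide, its top 16 mm above the table. The post turns with the foot.
- foot (a joint): angle of the folding foot (rad), growing counter-clockwise seen from above: at 0 it is folded and points along the stand's -x (front); its stop is at 1.4, pointing nearly along the stand's -y. Starts at 0. An over-centre detent resists with about 2.5 N at the post (and draws it back to 0 if let go) up to 1.0 rad; past that it snaps by itself to the stop and stays there.
- carousel (a joint): angle of the carousel about the stand's vertical axis (rad), growing counter-clockwise seen from above. At 2.0 the navy box faces exactly front (along the stand's -x). Starts at rest at 0 to 0.9; it can turn from -0.05 to 2.7. A weak return spring (0.05 N m per rad, towards 0) and friction (0.05 N m): about 2 N at the handle turns it, and from 2.0 it winds back by itself when let go.
- turn_handle: upright dark wooden handle, 20 mm diameter, on a steel rod, standing on the carousel 78 mm from its axis. Origin at the middle of the wooden grip, 125 mm above the table; the grip reaches from 97 to 152 mm above the table. Seen from above it is 60 degrees (1.047 rad) counter-clockwise of the navy box. It is round and may turn between the fingers.
- navy_box: navy blue box with a cream lid, fixed on the carousel (wooden disc 184 mm across, top 30 mm above the table), 62x66x59 mm, top 89 mm above the table; origin at its underside, 48 mm from the carousel's axis; its front (own -x) looks outward from the axis. A small yellow mark is on the disc's rim in front of it.
- white_carton_a: white carton 56x56x60 mm fixed on the carousel, top 90 mm above the table; origin at its underside, 48 mm from the axis
- white_carton_b: second white carton, same size, fixed on the carousel; origin at its underside, 48 mm from the axis
- candle_jar: loose candle jar with orange lid, 68x69x102 mm, a bystander standing to the left of the carousel; origin at its underside
- pocket_compass: loose flat round brass pocket compass, 60x54x16 mm, a bystander lying in front and left of the carousel; origin at its underside

How it is judged:
By the outcome, as a careful person would: the job done as asked, in the order asked, and still so for the second after the job is handed in, while the arm keeps its last pose, push and grip.
It also fails if it takes over 54 s, if anything falls off the work surface, if the arm or the gripper's body presses on something with over 40 N, if the wrist force passes 120 N, or if a joint passes its speed limit or range.

ROBOT

A 7-joint arm with a two-finger parallel gripper is mounted at the origin on a cart in front of the work surface, level with it; the furniture and walls round the work are solid. World frame = base frame: x ahead of the robot, y to its left, z up, the work surface at z = 0. Lengths are in m, angles in rad, forces in N, time in s.
With the tool pointing down it reaches from about 0.4 to 0.85 m from the base axis. Payload 10.4 kg.
Tool frame: the origin (TCP) lies at the very end of the fingers, on their centre line; the grasp point (between the pads) lies 19 mm behind it (grip_point_offset is the distance from the TCP to the grasp point, in m); z points along the fingers, y is the line along which they close (so a half turn about z gives the same grasp; the last joint's range is limited). The gripper opens to 87 mm and grips with 3 to 60 N. Pads are 19 mm wide; open, the fingers measure 117 mm over their backs; the gripper's body (75 mm by 190 mm) begins 51 mm behind the grasp point.
Start: joints at [-1.242, 0.332, -0.065, 1.46, 0.022, 1.35, -0.088], TCP at [0.215, 0.587, 0.223] pointing down, gripper open.
Joint ranges: [-2.6, 2.6], [-0.5, 2.12], [-1.47, 1.34], [0.16, 2.42], [-1.27, 4.41], [0.06, 2.06], [-2.6, 2.6]. Speed limits (rad/s): [2.22, 2.22, 2.79, 2.79, 3.14, 3.14, 3.14].

INTERFACE

Orientations are given as a unit quaternion [x, y, z, w].
In Python, from bench import * gives the robot as it stands.
- The arm moves only by the tool play_rows, never from a script. Its argument "increments" is text: rows parted by semicolons, each of 7 numbers parted by spaces: the turn, a rotation vector about the tool's x, y, z in rad, then the shift along the tool's x, y, z in m, then the opening, from 0 (shut) to 1 (fully open). A call has 1 to 8 rows; each row is the pose to reach, as a shift and turn from the pose commanded when the call began, along the tool's axes at that moment; what a row does not reach only later rows make up. A row lasts 1/10 s, in which the tool goes at most 50 mm and 8.59 degrees, less where a joint would pass 70% of its speed; a pose out of reach is approached as far as the arm can. A call with a gripper value outside its range is refused whole. The fingers move at their own pace and stop on an object; "grip_force" is the grip in N (left out, the last holds). Time passes only in rows, so rows that repeat a pose let the fingers close. It gives the time, the measured TCP pose, the force, the opening and the grip force at its end, in the units of the state.
- read_state(): the state, without advancing time (a new reading comes with each control period).
- camera(name): name is "scene" or "top"; returns a dict with "color" (384x512x3 uint8, red, green, blue), "fx", "fy", "cx", "cy" (pixels), "camera_from_world" (4x4, takes a point from world to camera coordinates). Camera axes: x right, y down, z forward; pixel columns grow to the right and rows downward; lengths in m; the calibration is good to about 2 mm. A picture is of the moment at which its call begins. There is no depth.
- close_job(): hands the job in; it is judged then, once.
The state is a dict: "time": time; "joint_positions": joint angles; "joint_vel": joint speeds; "joint_torque": joint torques, N m; "ee_pos": TCP position; "eef_rot": TCP orientation; "ft_force": force on the tool from outside, world axes, zero at the start; "torque": the same for the moment, N m; "width": finger opening in m; "grip_force": force on a finger pad.
Only numpy, scipy, OpenCV 4.12 (cv2) and the standard library are available. Lean on these libraries where they do the work, as an engineer would, in place of code of your own. Each camera call takes 0.05 s, during which the arm holds its last target. There are 200 camera calls.

## Working session

There is one attempt and no reset: what is moved stays moved. The work goes in short steps, Python scripts to look and compute and a tool call to move; the robot and the scene stay as the last step left them, time stands still between calls to the robot, and variables do not carry over. Pictures are saved under pics/ and viewed, at most 10 in all, crops included, and the job is handed in when it is done.

Besides the shell and the picture viewer there is one more tool, called after "Request:" by a JSON object that holds its "op" and its "data", one argument or row to a line. play_rows: Moves the arm, as the interface text tells. Its arguments: {"type":"object","properties":{"increments":{"type":"string"},"grip_force":{"type":"number"}},"required":["increments"]}

```bash
mkdir -p pics; ls; cat > h.py <<'E'
from bench import *
import numpy as np, cv2
def shot(n,f):
    c=camera(n); cv2.imwrite('pics/'+f,cv2.resize(c["color"][:,:,::-1],(800,600),interpolation=cv2.INTER_CUBIC)); return c
E
python3 - <<'E'
from h import *
import pickle
s=read_state();print({k:np.round(v,3) for k,v in s.items()})
d={}
for n in("scene","top"):
    d[n]=shot(n,n+"0.png"); print(n,d[n]["fx"],d[n]["cx"],d[n]["cy"],np.round(d[n]["camera_from_world"],3))
pickle.dump(d,open('d0.pkl','wb'))
E
```

```text
pics
{'time': np.float64(0.0), 'joint_positions': array([-1.242,  0.333, -0.065,  1.461,  0.022,  1.35 , -0.089]), 'joint_vel': array([ 0.   ,  0.001,  0.   ,  0.001, -0.001, -0.001,  0.   ]), 'joint_torque': array([-0.0000e+00, -6.2325e+01,  2.5000e-02, -3.8990e+01, -6.1000e-02,
        4.0000e-02,  0.0000e+00]), 'ee_pos': array([0.215, 0.586, 0.222]), 'eef_rot': array([ 0.175,  0.985, -0.001, -0.   ]), 'ft_force': array([ 0.427,  0.355, -0.127]), 'torque': array([-0.018,  0.036,  0.039]), 'grip_force': np.float64(0.0), 'width': np.float64(0.087)}
scene 417.38085313017075 253.2743221099865 191.7843657580692 [[ 0.76  -0.65   0.014 -0.411]
 [-0.449 -0.54  -0.712  0.26 ]
 [ 0.471  0.534 -0.702  0.74 ]
 [ 0.     0.     0.     1.   ]]
top 426.31721998941293 250.81170409629354 192.0265395746803 [[-0.025 -1.     0.008 -0.057]
 [-0.992  0.024 -0.122  0.511]
 [ 0.122 -0.011 -0.992  0.898]
 [ 0.     0.     0.     1.   ]]
```

View pics/scene0.png

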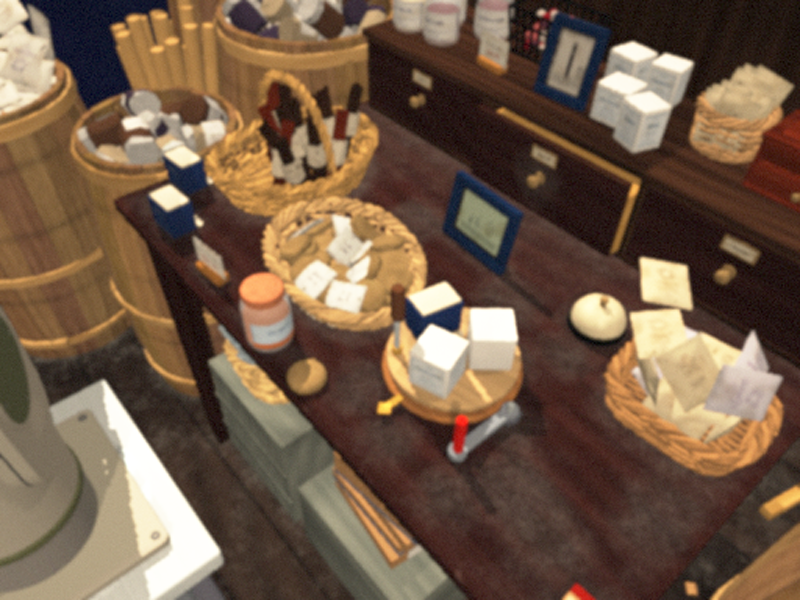

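View pics/top0.png

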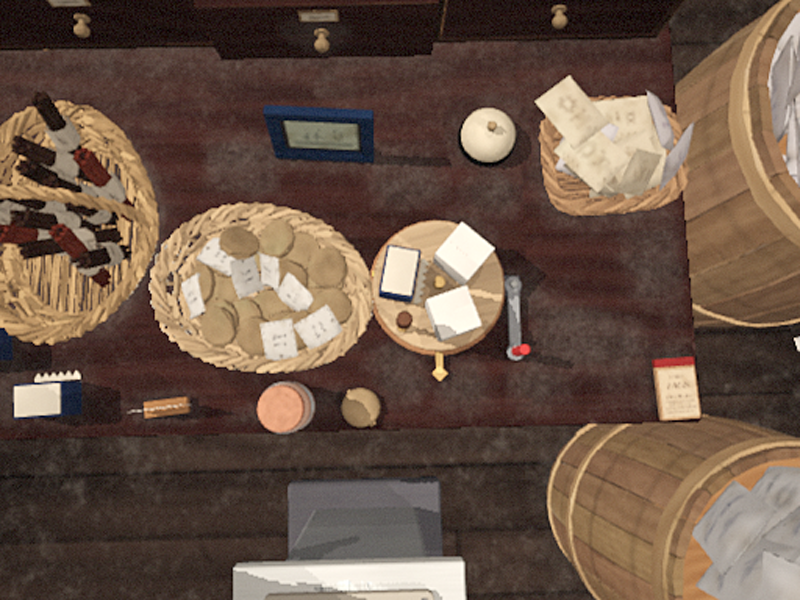

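The scene view shows the post top at (461,419), the handle top at (398,288) and the arrow at (381,410). In the top view the post is at (522,350), the hinge (514,284), the handle (404,319), the navy lid (401,270) and the arrow tip (440,380).

```bash
cat > fit.py <<'E'
from h import *
import pickle
from scipy.optimize import least_squares
K=1.5625
def proj(c,p):
    q=c["camera_from_world"]@np.r_[p,1]; return np.array([c["fx"]*q[0]/q[2]+c["cx"],c["fy"]*q[1]/q[2]+c["cy"]])
def model(x):
    X,Y,a,th=x; R=np.array([[np.cos(a),-np.sin(a)],[np.sin(a),np.cos(a)]])
    P=lambda p,z: np.r_[R@np.array(p)+[X,Y],z]
    n=np.pi+th-2; pol=lambda r,t:(r*np.cos(t),r*np.sin(t))
    return dict(hinge=P((0,-.108),.026),post=P((-.095,-.108),.078),handle=P(pol(.078,n+1.0472),.152),
      navy=P(pol(.048,n),.089),arrow=P((-.134,0),.008),axis=P((0,0),.03))
if __name__=="__main__":
    d=pickle.load(open('d0.pkl','rb'))
    obs=[("top","hinge",514,281),("top","post",522,350),("top","handle",404,319),("top","navy",401,270),("top","arrow",440,381),
     ("scene","post",461,418),("scene","handle",398,288),("scene","navy",434,306),("scene","arrow",379,412)]
    f=lambda x:np.concatenate([proj(d[c],model(x)[n])-np.array([u,v])/K for c,n,u,v in obs])
    r=least_squares(f,[.55,-.15,0,.5],loss='soft_l1')
    print(np.round(r.x,4)); print(np.round(f(r.x).reshape(-1,2),1).tolist())
    for k,v in model(r.x).items(): print(k,np.round(v,4))
    # crops with overlay
    for n,(u,v,w,h) in dict(top=(225,130,120,125),scene=(225,165,120,135)).items():
        im=cv2.resize(d[n]["color"][v:v+h,u:u+w,::-1],None,fx=4,fy=4,interpolation=cv2.INTER_CUBIC)
        for k,p in model(r.x).items():
            q=(proj(d[n],p)-[u,v]+.5)*4; cv2.drawMarker(im,tuple(int(t) for t in q),(0,255,0),0,10,1)
        cv2.imwrite(f'pics/c_{n}.png',im) if 0 else None
        globals().setdefault('ims',[]).append(cv2.copyMakeBorder(im,0,540-im.shape[0],0,(390 if 0 else 0),cv2.BORDER_CONSTANT))
    cv2.imwrite('pics/ov.png',cv2.resize(np.hstack(ims),(800,450)))
E
python3 fit.py
```

```text
[ 0.5311 -0.1318 -0.0016  0.2691]
[[-1.1, 0.8], [0.7, -1.5], [0.2, 0.0], [1.4, 1.2], [-1.3, -0.8], [0.3, 0.2], [-0.4, -0.1], [1.0, -3.7], [-1.1, 0.5]]
hinge [ 0.5309 -0.2398  0.026 ]
post [ 0.4359 -0.2397  0.078 ]
handle [ 0.4707 -0.0824  0.152 ]
navy [ 0.5388 -0.0844  0.089 ]
arrow [ 0.3971 -0.1316  0.008 ]
axis [ 0.5311 -0.1318  0.03  ]
```

View pics/ov.png

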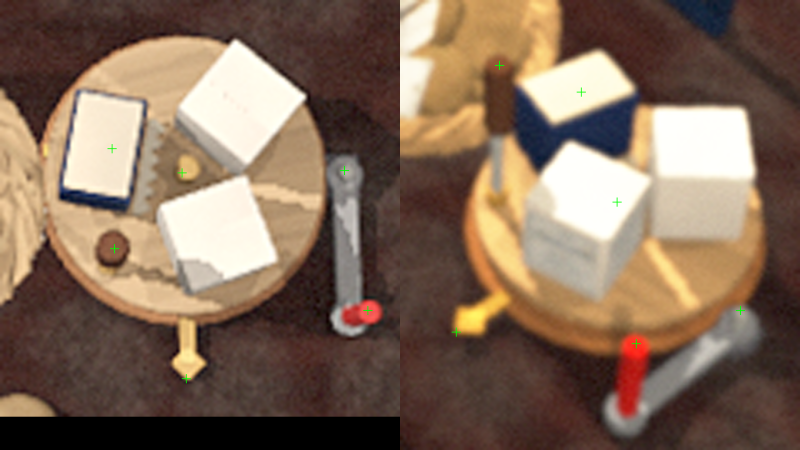

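The fit agrees in both views to about 1 px: the axis is at (0.531, -0.132), stand yaw is about 0 and the carousel is at about 0.27. I'll write a helper that turns world targets into tool increments.

```bash
cat > inc.py <<'E'
from h import *
from scipy.spatial.transform import Rotation as R
def ori(yaw):  # tool down, tool y at world angle yaw (deg)
    y=np.array([np.cos(np.radians(yaw)),np.sin(np.radians(yaw)),0]); z=np.array([0,0,-1.])
    return R.from_matrix(np.c_[np.cross(y,z),y,z])
def inc(targets,p0=None,R0=None):
    s=read_state(); p0=s["ee_pos"] if p0 is None else np.array(p0); R0=R.from_quat(s["eef_rot"]) if R0 is None else R0
    for *p,yaw in targets:
        print(np.round(np.r_[(R0.inv()*ori(yaw)).as_rotvec(),R0.inv().apply(np.array(p)-p0)],4))
def st():
    s=read_state(); t=R.from_quat(s["eef_rot"]).as_matrix()[:,1]
    print(round(float(s["time"]),2),np.round(s["ee_pos"],4),"yaw",round(float(np.degrees(np.arctan2(t[1],t[0]))),1),"F",np.round(s["ft_force"],1),"w",round(float(s["width"]),4),"g",round(float(s["grip_force"]),1),np.round(s["joint_positions"],2))
E
python3 -c "
from inc import *
st();inc([(.40,.25,.25,0),(.436,-.240,.20,-90),(.436,-.240,.11,-90)])"
```

```text
0.1 [0.2153 0.5864 0.2219] yaw 69.8 F [ 0.2  0.5 -1.1] w 0.087 g 0.0 [-1.24  0.33 -0.06  1.46  0.02  1.35 -0.09]
[-1.000e-03  8.000e-04  1.219e+00 -2.893e-01 -2.522e-01 -2.780e-02]
[-2.0000e-04  1.7000e-03  2.7898e+00 -4.9200e-01 -6.9970e-01  2.2800e-02]
[-2.0000e-04  1.7000e-03  2.7898e+00 -4.9200e-01 -6.9960e-01  1.1280e-01]
```

Request:
{"op": "play_rows", "data": {
  "increments": "0 0 1.219 -0.289 -0.252 -0.028 0.5; 0 0 1.219 -0.289 -0.252 -0.028 0.5; 0 0 1.219 -0.289 -0.252 -0.028 0.5; 0 0 1.219 -0.289 -0.252 -0.028 0.5; 0 0 1.219 -0.289 -0.252 -0.028 0.5; 0 0 1.219 -0.289 -0.252 -0.028 0.5; 0 0 1.219 -0.289 -0.252 -0.028 0.5; 0 0 1.219 -0.289 -0.252 -0.028 0.5",
  "grip_force": 20
}}

```text
time: 0.9
ee_pos: [0.4011, 0.2472, 0.2508]
eef_rot: [0.704, 0.711, 0.0, 0.0]
ft_force: [0.7, 0.1, -0.0]
width: 0.0443
grip_force: 0.0
```

```bash
python3 -c "
from inc import *
st();inc([(.40,.25,.25,0),(.436,-.240,.20,-90)])"
```

```text
0.9 [0.4011 0.2472 0.2508] yaw 0.6 F [ 0.7  0.1 -0. ] w 0.0443 g 0.0 [-0.91 -0.04  0.26  1.82  0.01  1.36 -0.65]
[ 0.0002 -0.0001  0.0099  0.0028 -0.0011  0.0008]
[ 1.0000e-04 -3.0000e-04  1.5807e+00 -4.8750e-01  3.0000e-02  5.0700e-02]
```

Request:
{"op": "play_rows", "data": {
  "increments": "0 0 1.581 -0.487 0.03 0.05 0.5; 0 0 1.581 -0.487 0.03 0.05 0.5; 0 0 1.581 -0.487 0.03 0.05 0.5; 0 0 1.581 -0.487 0.03 0.05 0.5; 0 0 1.581 -0.487 0.03 0.05 0.5; 0 0 1.581 -0.487 0.03 0.05 0.5; 0 0 1.581 -0.487 0.03 0.05 0.5; 0 0 1.581 -0.487 0.03 0.05 0.5"
}}

```text
time: 1.7
ee_pos: [0.4314, -0.148, 0.2096]
eef_rot: [0.982, 0.191, 0.0, -0.0]
ft_force: [1.5, 0.8, -0.9]
width: 0.0436
grip_force: 0.0
```

```bash
python3 -c "
from inc import *
st();inc([(.436,-.240,.20,-90),(.436,-.240,.11,-90)])"
```

```text
1.7 [ 0.4314 -0.148   0.2096] yaw -68.0 F [ 1.5  0.8 -0.9] w 0.0436 g 0.0 [-0.48 -0.09  0.69  1.93  0.06  1.28 -1.  ]
[-0.0004 -0.0007  0.3837 -0.0301  0.087   0.0096]
[-0.0004 -0.0007  0.3837 -0.0302  0.087   0.0996]
```

Request:
{"op": "play_rows", "data": {
  "increments": "0 0 0.384 -0.03 0.087 0.02 0.5; 0 0 0.384 -0.03 0.087 0.04 0.5; 0 0 0.384 -0.03 0.087 0.06 0.5; 0 0 0.384 -0.03 0.087 0.085 0.5; 0 0 0.384 -0.03 0.087 0.11 0.5; 0 0 0.384 -0.03 0.087 0.11 0.5; 0 0 0.384 -0.03 0.087 0.11 0.5"
}}

```text
time: 2.4
ee_pos: [0.4369, -0.238, 0.1001]
eef_rot: [1.0, 0.003, -0.0, 0.0]
ft_force: [-0.8, -0.1, 1.2]
width: 0.0438
grip_force: 0.0
```

```bash
python3 -c "
from inc import *
st();inc([(.436,-.240,.11,-90),(.436,-.240,.045,-90)])
shot('top','top1.png');shot('scene','scene1.png')
t=cv2.imread('pics/top1.png')[150:450,320:620];s=cv2.imread('pics/scene1.png')[200:500,320:620]
cv2.imwrite('pics/a1.png',cv2.resize(np.hstack([t,s]),(800,400)))"
```

```text
2.4 [ 0.4369 -0.238   0.1001] yaw -89.7 F [-0.8 -0.1  1.2] w 0.0438 g 0.0 [-0.33  0.2   0.82  1.97 -0.17  1.04 -1.  ]
[ 0.0001  0.0009  0.0056 -0.0009  0.002  -0.0099]
[ 0.0001  0.0009  0.0056 -0.0009  0.002   0.0551]
```

View pics/a1.png

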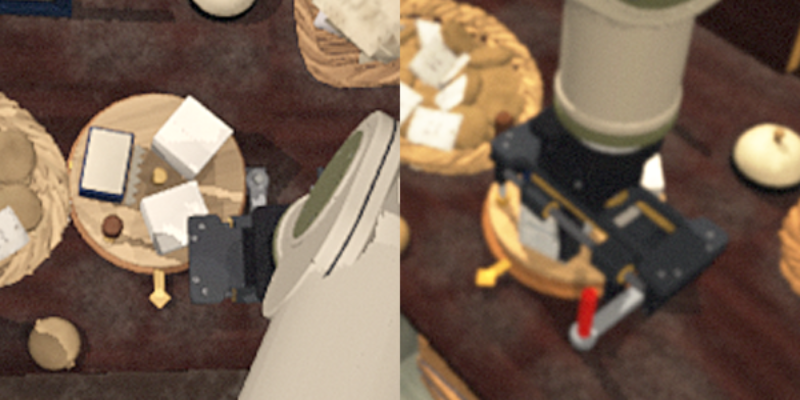

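```bash
python3 -c "
from inc import *
from fit import proj
for n,(u,v) in dict(top=(320,150),scene=(320,200)).items():
  c=camera(n)
  for p in [(.437,-.143,.19),(.437+.037,-.143,.19),(.437-.037,-.143,.19),(.437,-.333,.19),(.437,-.238,.1),(.437,-.238,.17),(.437,-.21,.1)]: print(n,p,np.round((proj(c,p)*1.5625-[u,v])*4/3))
c=camera('scene');q=c['color'][225:330,290:400,::-1];cv2.imwrite('pics/a2.png',cv2.resize(q,None,fx=5,fy=5,interpolation=cv2.INTER_CUBIC))
"
```

```text
top (0.437, -0.143, 0.19) [185. 259.]
top (0.474, -0.143, 0.19) [184. 216.]
top (0.4, -0.143, 0.19) [187. 302.]
top (0.437, -0.333, 0.19) [405. 253.]
top (0.437, -0.238, 0.1) [274. 261.]
top (0.437, -0.238, 0.17) [290. 257.]
top (0.437, -0.21, 0.1) [245. 262.]
scene (0.437, -0.143, 0.19) [120. 140.]
scene (0.474, -0.143, 0.19) [152. 121.]
scene (0.4, -0.143, 0.19) [ 87. 160.]
scene (0.437, -0.333, 0.19) [293. 282.]
scene (0.437, -0.238, 0.1) [190. 274.]
scene (0.437, -0.238, 0.17) [198. 222.]
scene (0.437, -0.21, 0.1) [168. 254.]
```

View pics/a2.png

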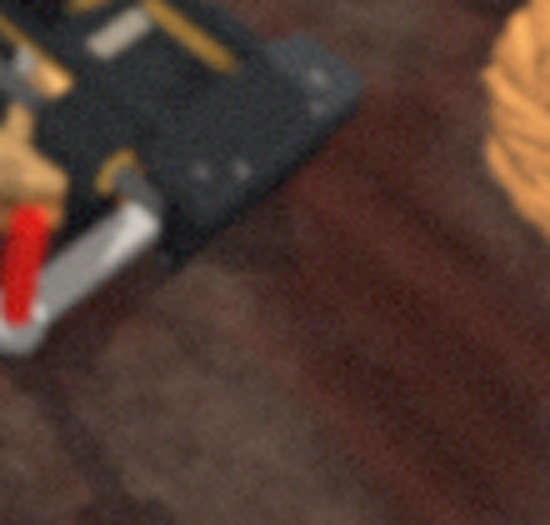

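The picture agrees with the projection: the fingers are just above the post top. I'll descend and grip.

Request:
{"op": "play_rows", "data": {
  "increments": "0 0 0 -0.001 0.002 0.02 0.5; 0 0 0 -0.001 0.002 0.04 0.5; 0 0 0 -0.001 0.002 0.055 0.5; 0 0 0 -0.001 0.002 0.055 0.5; 0 0 0 -0.001 0.002 0.055 0; 0 0 0 -0.001 0.002 0.055 0; 0 0 0 -0.001 0.002 0.055 0; 0 0 0 -0.001 0.002 0.055 0",
  "grip_force": 20
}}

```text
time: 3.45
ee_pos: [0.4365, -0.2399, 0.0453]
eef_rot: [1.0, 0.003, 0.001, -0.0]
ft_force: [0.2, -0.1, 0.6]
width: 0.0194
grip_force: 0.0
```

```bash
python3 -c "
from inc import *
st()
s=read_state();h=np.array([.531,-.2398]);p=np.array([.436,-.2397,.045]);r=.095
inc([(h[0]-r*np.cos(f),h[1]-r*np.sin(f),.045,-90+np.degrees(f)*k) for k in (1,) for f in (.12,.24,.36,.48,.6,.72,.84,.96)],p0=p,R0=ori(-90))"
```

```text
3.45 [ 0.4365 -0.2399  0.0453] yaw -89.7 F [ 0.2 -0.1  0.6] w 0.0194 g 0.0 [-0.28  0.3   0.79  2.02 -0.27  0.93 -0.92]
[ 0.      0.     -0.12    0.0007  0.0115  0.    ]
[ 0.      0.     -0.24    0.0027  0.0227  0.    ]
[ 0.      0.     -0.36    0.0061  0.0336  0.    ]
[ 0.      0.     -0.48    0.0107  0.044   0.    ]
[ 0.      0.     -0.6     0.0166  0.0537  0.    ]
[ 0.      0.     -0.72    0.0236  0.0627  0.    ]
[ 0.      0.     -0.84    0.0316  0.0708  0.    ]
[ 0.      0.     -0.96    0.0405  0.0779  0.    ]
```

Not closed yet; I'll let the fingers finish.

Request:
{"op": "play_rows", "data": {
  "increments": "0 0 0 0 0 0 0; 0 0 0 0 0 0 0; 0 0 0 0 0 0 0"
}}

```text
time: 3.75
ee_pos: [0.4365, -0.2411, 0.0452]
eef_rot: [1.0, 0.003, 0.001, 0.001]
ft_force: [-0.1, -4.7, -0.7]
width: 0.0128
grip_force: 20.0
```

Request:
{"op": "play_rows", "data": {
  "increments": "0 0 -0.12 0.001 0.0115 0 0; 0 0 -0.24 0.003 0.023 0 0; 0 0 -0.36 0.006 0.034 0 0; 0 0 -0.48 0.011 0.044 0 0; 0 0 -0.6 0.017 0.054 0 0; 0 0 -0.72 0.024 0.063 0 0; 0 0 -0.84 0.032 0.071 0 0; 0 0 -0.84 0.032 0.071 0 0"
}}

```text
time: 4.55
ee_pos: [0.4685, -0.3122, 0.0451]
eef_rot: [0.912, 0.411, -0.0, 0.0]
ft_force: [-3.5, -2.7, 7.9]
width: 0.0133
grip_force: 20.0
```

```bash
python3 -c "
from inc import *
st()
h=np.array([.531,-.2398]);r=.095
g=lambda f:(h[0]-r*np.cos(f),h[1]-r*np.sin(f),.045,-90+np.degrees(f))
print(g(.84))
inc([g(f) for f in (.96,1.08,1.2,1.3,1.37)],p0=g(.84)[:3],R0=ori(g(.84)[3]))"
```

```text
4.55 [ 0.4685 -0.3122  0.0451] yaw -41.5 F [-3.5 -2.7  7.9] w 0.0133 g 20.0 [ 0.01  0.41  0.6   1.84 -0.28  0.97  0.  ]
(np.float64(0.46759103154507575), np.float64(-0.31054109639723165), 0.045, np.float64(-41.87154520901085))
[ 0.      0.     -0.12    0.0007  0.0114  0.    ]
[ 0.      0.     -0.24    0.0027  0.0226  0.    ]
[ 0.      0.     -0.36    0.0061  0.0335  0.    ]
[ 0.      0.     -0.46    0.0099  0.0422  0.    ]
[ 0.     0.    -0.53   0.013  0.048  0.   ]
```

Request:
{"op": "play_rows", "data": {
  "increments": "0 0 -0.12 0.001 0.0115 0 0; 0 0 -0.24 0.003 0.0225 0 0; 0 0 -0.36 0.006 0.0335 0 0; 0 0 -0.46 0.01 0.042 0 0; 0 0 -0.53 0.013 0.048 0 0; 0 0 -0.53 0.013 0.048 0 0; 0 0 -0.53 0.013 0.048 0 0"
}}

```text
time: 5.25
ee_pos: [0.513, -0.334, 0.0452]
eef_rot: [0.774, 0.633, -0.0, 0.001]
ft_force: [-0.4, -5.5, 2.1]
width: 0.0135
grip_force: 20.0
```

```bash
python3 -c "
from inc import *
st()"
```

```text
5.25 [ 0.513  -0.334   0.0452] yaw -11.4 F [-0.4 -5.5  2.1] w 0.0135 g 20.0 [ 0.13  0.49  0.47  1.71 -0.26  1.    0.49]
```

Request:
{"op": "play_rows", "data": {
  "increments": "0 0 0 0 0 0 0.5; 0 0 0 0 0 0 0.5; 0 0 0 0 0 0 0.5; 0 0 0 0 0 0 0.5; 0 0 0 0 0 -0.03 0.5; 0 0 0 0 0 -0.07 0.5; 0 0 0 0 0 -0.11 0.5; 0 0 0 0 0 -0.15 0.5"
}}

```text
time: 6.05
ee_pos: [0.5128, -0.3324, 0.1962]
eef_rot: [0.773, 0.635, 0.0, -0.0]
ft_force: [1.3, -1.1, -0.1]
width: 0.0437
grip_force: 0.0
```

```bash
python3 -c "
from inc import *
st()
shot('top','top2.png');shot('scene','scene2.png')
t=cv2.imread('pics/top2.png')[150:450,320:620];s=cv2.imread('pics/scene2.png')[200:500,320:620]
cv2.imwrite('pics/a3.png',cv2.resize(np.hstack([t,s]),(800,400)))
A=np.array([.531,-.132]);yaw0=51.
inc([(.4707,-.0824,.22,-100)])"
```

```text
6.05 [ 0.5128 -0.3324  0.1962] yaw -11.2 F [ 1.3 -1.1 -0.1] w 0.0437 g 0.0 [ 0.09  0.34  0.52  1.56 -0.17  1.29  0.44]
[ 0.0079 -0.0051  1.5497  0.2384 -0.0924 -0.0206]
```

View pics/a3.png

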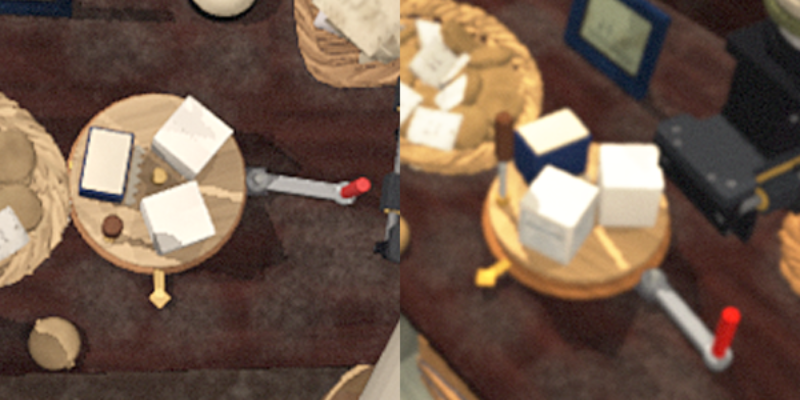

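The foot has snapped out against its stop: in the top view it runs from the hinge at (258,181) to the post at (350,187), and it has been released. Next is the handle.

Request:
{"op": "play_rows", "data": {
  "increments": "0 0 1.2 0.238 -0.092 -0.015 0.5; 0 0 1.2 0.238 -0.092 -0.015 0.5; 0 0 1.2 0.238 -0.092 -0.015 0.5; 0 0 1.2 0.238 -0.092 -0.015 0.5; 0 0 1.2 0.238 -0.092 -0.015 0.5; 0 0 1.2 0.238 -0.092 -0.015 0.5; 0 0 1.2 0.238 -0.092 -0.015 0.5; 0 0 1.2 0.238 -0.092 -0.015 0.5"
}}

```text
time: 6.95
ee_pos: [0.4686, -0.0795, 0.2095]
eef_rot: [0.989, 0.148, 0.0, -0.001]
ft_force: [0.4, 0.1, -0.3]
width: 0.0436
grip_force: 0.0
```

```bash
python3 -c "
from inc import *
st()
inc([(.4707,-.0824,.19,-120)])"
```

```text
6.95 [ 0.4686 -0.0795  0.2095] yaw -72.9 F [ 0.4  0.1 -0.3] w 0.0436 g 0.0 [-0.34 -0.01  0.42  1.88  0.    1.27 -1.2 ]
[-1.000e-03  3.000e-04  8.215e-01  1.100e-03  3.400e-03  1.950e-02]
```

Request:
{"op": "play_rows", "data": {
  "increments": "0 0 0.65 0.001 0.0035 0.02 0.5; 0 0 0.65 0.001 0.0035 0.02 0.5; 0 0 0.65 0.001 0.0035 0.02 0.5; 0 0 0.65 0.001 0.0035 0.02 0.5; 0 0 0.65 0.001 0.0035 0.02 0.5; 0 0 0.65 0.001 0.0035 0.02 0.5"
}}

```text
time: 7.55
ee_pos: [0.4707, -0.0843, 0.1894]
eef_rot: [0.985, -0.174, -0.0, -0.0]
ft_force: [-0.3, 0.2, -0.2]
width: 0.0434
grip_force: 0.0
```

```bash
python3 -c "
from inc import *
st()
inc([(.4707,-.0824,.108,-110)])"
```

```text
7.55 [ 0.4707 -0.0843  0.1894] yaw -110.0 F [-0.3  0.2 -0.2] w 0.0434 g 0.0 [-0.34  0.02  0.43  1.9  -0.01  1.23 -1.83]
[-0.0003  0.0007 -0.0007 -0.0006 -0.0018  0.0814]
```

Request:
{"op": "play_rows", "data": {
  "increments": "0 0 0 -0.0005 -0.002 0.025 0.5; 0 0 0 -0.0005 -0.002 0.055 0.5; 0 0 0 -0.0005 -0.002 0.081 0.5; 0 0 0 -0.0005 -0.002 0.081 0; 0 0 0 -0.0005 -0.002 0.081 0; 0 0 0 -0.0005 -0.002 0.081 0; 0 0 0 -0.0005 -0.002 0.081 0; 0 0 0 -0.0005 -0.002 0.081 0",
  "grip_force": 20
}}

```text
time: 8.35
ee_pos: [0.4721, -0.0823, 0.11]
eef_rot: [0.985, -0.173, 0.001, -0.001]
ft_force: [-1.3, 1.5, 7.2]
width: 0.0197
grip_force: 20.0
```

Request:
{"op": "play_rows", "data": {
  "increments": "0 0 0 0 0 0 0; 0 0 0 0 0 0 0"
}}

```text
time: 8.55
ee_pos: [0.4721, -0.0824, 0.11]
eef_rot: [0.985, -0.173, 0.001, -0.001]
ft_force: [-2.0, 1.2, 7.7]
width: 0.0194
grip_force: 20.0
```

```bash
python3 -c "
from inc import *
st()
A=np.array([.5311,-.1318]);p=read_state()['ee_pos'];d=p[:2]-A
print('r',np.hypot(*d),'ang',np.arctan2(d[1],d[0]),'th',np.arctan2(d[1],d[0])-np.pi-1.0472+2+.0016)
a0=np.radians(141);y0=-110
f=lambda a:(A[0]+.078*np.cos(a0+a),A[1]+.078*np.sin(a0+a),.108,y0+np.degrees(a)*.85)
k=[.14*i for i in range(1,8)]
inc([f(a) for a in k],p0=f(0)[:3],R0=ori(y0))"
```

```text
8.55 [ 0.4721 -0.0824  0.11  ] yaw -110.0 F [-2.   1.2  7.7] w 0.0194 g 20.0 [-0.33  0.11  0.43  2.   -0.05  1.05 -1.79]
r 0.07699082419605467 ang 2.444726347051207 th 0.257533693461414
[ 0.      0.     -0.119  -0.0028  0.0105  0.    ]
[ 0.      0.     -0.238  -0.0041  0.0214  0.    ]
[ 0.      0.     -0.357  -0.0039  0.0323  0.    ]
[ 0.      0.     -0.476  -0.0022  0.0431  0.    ]
[ 0.      0.     -0.595   0.001   0.0535  0.    ]
[ 0.      0.     -0.714   0.0056  0.0634  0.    ]
[ 0.      0.     -0.833   0.0116  0.0725  0.    ]
```

Gripped. Now the first half of the turn.

Request:
{"op": "play_rows", "data": {
  "increments": "0 0 -0.12 -0.003 0.0105 0 0; 0 0 -0.24 -0.004 0.0215 0 0; 0 0 -0.36 -0.004 0.0325 0 0; 0 0 -0.476 -0.002 0.043 0 0; 0 0 -0.595 0.001 0.0535 0 0; 0 0 -0.714 0.0055 0.0635 0 0; 0 0 -0.714 0.0055 0.0635 0 0; 0 0 -0.714 0.0055 0.0635 0 0"
}}

```text
time: 9.35
ee_pos: [0.4541, -0.1444, 0.1097]
eef_rot: [0.983, 0.181, -0.0, -0.0]
ft_force: [-8.8, 0.9, 12.1]
width: 0.0197
grip_force: 20.0
```

```bash
cat > car.py <<'E'
from inc import *
A=np.array([.5311,-.1318])
st(); s=read_state(); d=s['ee_pos'][:2]-A; a=np.arctan2(d[1],d[0])%(2*np.pi)
print('r',np.hypot(*d).round(4),'th',(a-np.pi-1.0472+2+.0016).round(3))
yaw=R.from_quat(s['eef_rot']).as_matrix()[:,1]; y0=np.degrees(np.arctan2(yaw[1],yaw[0]))
import sys
tot=float(sys.argv[1]); 
f=lambda t:(A[0]+.078*np.cos(a+t),A[1]+.078*np.sin(a+t),s['ee_pos'][2],y0+np.degrees(t)*.85)
inc([f(t) for t in np.arange(.14,tot,.14).tolist()+[tot]],p0=np.r_[f(0)[:3]],R0=ori(y0))
E
python3 car.py .91
```

```text
9.35 [ 0.4541 -0.1444  0.1097] yaw -69.1 F [-8.8  0.9 12.1] w 0.0197 g 20.0 [-0.21  0.1   0.45  2.   -0.05  1.05 -0.94]
r 0.0781 th 1.116
[ 0.      0.     -0.119  -0.0014  0.0108  0.    ]
[ 0.      0.     -0.238  -0.0014  0.0217  0.    ]
[ 0.00e+00  0.00e+00 -3.57e-01  2.00e-04  3.25e-02  0.00e+00]
[ 0.      0.     -0.476   0.0033  0.043   0.    ]
[ 0.      0.     -0.595   0.0078  0.0529  0.    ]
[ 0.      0.     -0.714   0.0137  0.0621  0.    ]
[ 0.      0.     -0.7735  0.0171  0.0664  0.    ]
```

Request:
{"op": "play_rows", "data": {
  "increments": "0 0 -0.12 -0.002 0.011 -0.001 0; 0 0 -0.238 -0.002 0.022 -0.001 0; 0 0 -0.357 -0.001 0.0325 -0.001 0; 0 0 -0.476 0.0025 0.043 -0.001 0; 0 0 -0.595 0.007 0.053 -0.001 0; 0 0 -0.714 0.013 0.062 -0.001 0; 0 0 -0.75 0.0155 0.065 -0.001 0; 0 0 -0.75 0.0155 0.065 -0.001 0"
}}

```text
time: 10.15
ee_pos: [0.4913, -0.2005, 0.1098]
eef_rot: [0.848, 0.529, -0.001, -0.0]
ft_force: [-6.1, -2.4, 1.4]
width: 0.0194
grip_force: 20.0
```

```bash
python3 car.py .05; python3 -c "
from h import *
import pickle
d={n:shot(n,n+'3.png') for n in('top','scene')};pickle.dump(d,open('d3.pkl','wb'))
t=d['top']['color'][100:250,215:365,::-1];s=d['scene']['color'][140:290,215:365,::-1]
cv2.imwrite('pics/a4.png',cv2.resize(np.hstack([t,s]),(800,400),interpolation=cv2.INTER_CUBIC))"
```

```text
10.15 [ 0.4913 -0.2005  0.1098] yaw -26.1 F [-6.1 -2.4  1.4] w 0.0194 g 20.0 [-0.08  0.23  0.43  1.87 -0.11  1.07 -0.06]
r 0.0794 th 2.0
[ 0.      0.     -0.0425 -0.0002  0.0039  0.    ]
```

View pics/a4.png

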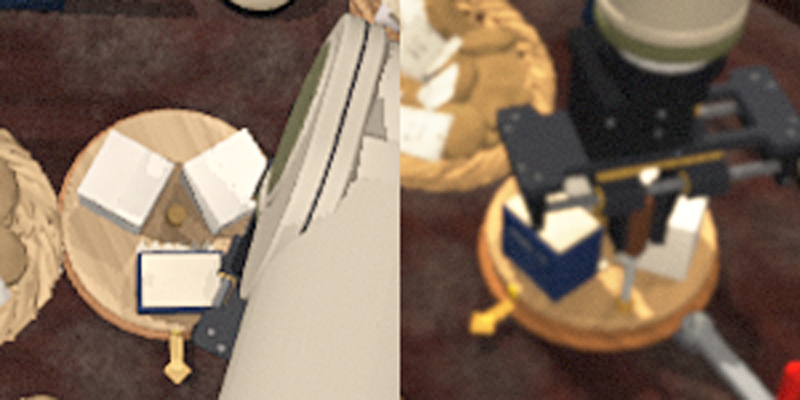

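```bash
cat > chk.py <<'E'
from fit import *
import sys
d=pickle.load(open(sys.argv[1],'rb')); A=(.5311,-.1318,-.0016)
c=d['top']; g=cv2.cvtColor(c['color'],cv2.COLOR_RGB2GRAY).astype(float); g=cv2.GaussianBlur(g,(0,0),.7)
def edge(lines,axis,lo,hi,sgn):
    o=[]
    for k in lines:
        v=g[lo:hi,k] if axis else g[k,lo:hi]
        q=np.maximum(sgn*np.diff(v),0)**2; i=q.argmax(); w=slice(max(i-1,0),i+2); o.append(lo+.5+(np.arange(len(q))[w]*q[w]).sum()/q[w].sum())
    return np.array(o)
def ray(u,v,z):
    M=c["camera_from_world"]; Rm,t=M[:3,:3],M[:3,3]; r=Rm.T@np.array([(u-c['cx'])/c['fx'],(v-c['cy'])/c['fy'],1]); o=-Rm.T@t
    return (o+r*(z-o[2])/r[2])[:2]
for nm,ln,ax,lo,hi,sg in [("front",range(271,292),1,211,222,-1),("left",range(198,214),0,262,273,1)]:
    e=edge(ln,ax,lo,hi,sg); ln=np.array(ln)
    P=np.array([ray(*( (l,x) if ax else (x,l)),.087) for l,x in zip(ln,e)])
    for _ in range(3):
        m=P.mean(0); U=np.linalg.svd(P-m)[2]; r=(P-m)@U[1]; P=P[abs(r)<=max(2*r.std(),5e-4)]
    t=U[0]; ang=np.degrees(np.arctan2(t[1],t[0])); ang=(ang+45)%90-45
    print(nm,"angle deg",round(ang,2),"rms mm",(r.std()*1e3).round(2),len(P),"mean",m.round(4))
s=d['scene']['color'].astype(int); R_,G,B=s[...,0],s[...,1],s[...,2]
sub=(slice(236,262),slice(240,275)); m=((R_>185)&(G>130)&(B<90))[sub]; n,l,stt,ce=cv2.connectedComponentsWithStats(m.astype(np.uint8))
print([(stt[i,4],(ce[i]+[240,236]).round(1)) for i in range(1,n)])
Ra=np.array([[np.cos(A[2]),-np.sin(A[2])],[np.sin(A[2]),np.cos(A[2])]])
for th in (1.9,1.95,2.,2.05,2.1):
    n=np.pi+th-2; q=[proj(d['scene'],np.r_[Ra@(rr*np.array([np.cos(n),np.sin(n)]))+A[:2],.031]).round(1) for rr in(.086,.091)]
    print(th,q)
print('arrow tip',proj(d['scene'],np.r_[Ra@[-.134,0]+A[:2],.008]).round(1))
im=cv2.resize(d['scene']['color'][225:275,225:291,::-1],(800,600),interpolation=cv2.INTER_CUBIC); cv2.imwrite('pics/mk_'+sys.argv[1][:2]+'.png',im)
E
python3 chk.py d3.pkl
```

```text
front angle deg -0.68 rms mm 0.05 21 mean [ 0.4546 -0.129 ]
left angle deg -1.04 rms mm 0.03 16 mean [ 0.4737 -0.1025]
[(np.int32(111), array([249.7, 252.6])), (np.int32(1), array([253., 243.])), (np.int32(13), array([256.8, 248.3]))]
1.9 [array([256.9, 242.5]), array([254.9, 243.6])]
1.95 [array([258.2, 243.9]), array([256.3, 245. ])]
2.0 [array([259.5, 245.2]), array([257.7, 246.4])]
2.05 [array([260.9, 246.4]), array([259.2, 247.7])]
2.1 [array([262.4, 247.6]), array([260.7, 249. ])]
arrow tip [241.5 264.1]
```

View pics/mk_d3.png

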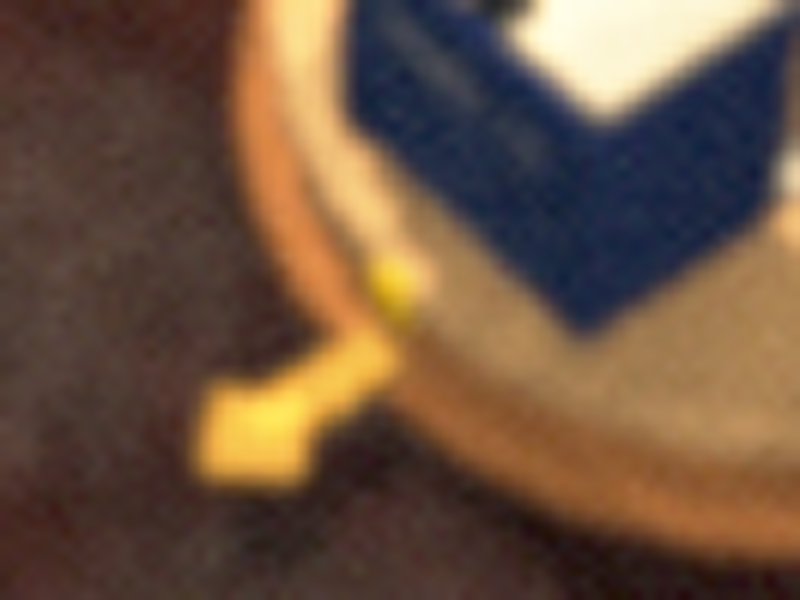

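```bash
cat > arr.py <<'E'
from fit import *
def ray(c,u,v,z):
    M=c["camera_from_world"]; Rm,t=M[:3,:3],M[:3,3]; r=Rm.T@np.array([(u-c['cx'])/c['fx'],(v-c['cy'])/c['fy'],1]); o=-Rm.T@t
    return (o+r*(z-o[2])/r[2])[:2]
for f in('d0.pkl','d3.pkl'):
    for n,(u0,u1,v0,v1) in dict(top=(272,292,222,248),scene=(236,262,248,268)).items():
        c=pickle.load(open(f,'rb'))[n]; s=c['color'].astype(float)
        w=np.clip(s[...,0]-s[...,2]-70,0,60)[v0:v1,u0:u1]; w[w<25]=0
        k,l,stt,_=cv2.connectedComponentsWithStats((w>0).astype(np.uint8)); i=1+stt[1:,4].argmax(); w[l!=i]=0
        vv,uu=np.nonzero(w); W=w[vv,uu]; P=np.array([ray(c,u+u0,v+v0,.010) for u,v in zip(uu,vv)])
        m=np.average(P,axis=0,weights=W); C=np.cov((P-m).T,aweights=W); e=np.linalg.eigh(C)[1][:,1]
        print(f,n,len(W),m.round(4),"dir deg",round((np.degrees(np.arctan2(e[1],e[0]))+90)%180-90,2),"x",P[:,0].min().round(4),P[:,0].max().round(4))
# disc outline: left-side/far edge circle fit in top d0 via Hough-like least squares on gradient
c=pickle.load(open('d0.pkl','rb'))['top']; g=cv2.GaussianBlur(c['color'][...,0].astype(float),(0,0),1)
pts=[]
for a in np.radians(np.r_[5:60:3,-5:-60:-3,120:170:3,190:240:3]):   # world angle about axis, disc top r=.092 / base r=.098
    rs=np.arange(.082,.108,.0005); v=[]
    for r in rs:
        q=proj(c,[.5311+r*np.cos(a),-.1318+r*np.sin(a),.011]); v.append(cv2.getRectSubPix(g.astype(np.float32),(1,1),(float(q[0]),float(q[1])))[0,0])
    k=np.argmin(np.diff(v)); 
    if np.diff(v)[k]<-2: pts.append((np.array([np.cos(a),np.sin(a)])*rs[k]))
pts=np.array(pts)
r=least_squares(lambda x:np.hypot(*(pts-x[:2]).T)-x[2],[0,0,.098],loss='soft_l1',f_scale=.001); print("base circle centre",r.x.round(4)+[.5311,-.1318,0],len(pts))
E
python3 arr.py
```

```text
d0.pkl top 96 [ 0.4152 -0.1333] dir deg -0.01 x 0.3971 0.4367
d0.pkl scene 172 [ 0.421  -0.1303] dir deg 8.05 x 0.3973 0.4425
d3.pkl top 107 [ 0.4177 -0.1323] dir deg 7.24 x 0.3971 0.4393
d3.pkl scene 190 [ 0.4242 -0.1297] dir deg 9.75 x 0.3973 0.4538
base circle centre [ 0.5299 -0.1339  0.0975] 72
```

The box edges read about -0.7°, and the handle position and yellow mark read about 0° against the arrow, so the box is aligned within about 1°. I'll add a tiny nudge, then hold.

Request:
{"op": "play_rows", "data": {
  "increments": "0 0 -0.004 0 0.0004 0 0; 0 0 -0.004 0 0.0004 0 0; 0 0 -0.004 0 0.0004 0 0; 0 0 -0.004 0 0.0004 0 0; 0 0 -0.004 0 0.0004 0 0; 0 0 -0.004 0 0.0004 0 0; 0 0 -0.004 0 0.0004 0 0; 0 0 -0.004 0 0.0004 0 0"
}}

```text
time: 11.05
ee_pos: [0.4912, -0.2005, 0.1098]
eef_rot: [0.848, 0.53, -0.001, -0.0]
ft_force: [-6.1, -3.3, 2.1]
width: 0.0192
grip_force: 20.0
```

```bash
python3 car.py .05; python3 -c "
from h import *
import pickle
pickle.dump({n:shot(n,n+'4.png') for n in('top','scene')},open('d4.pkl','wb'))"; python3 chk.py d4.pkl | head -3; python3 -c "
from inc import *; st(); print(np.abs(read_state()['joint_vel']).max())"
```

```text
11.05 [ 0.4912 -0.2005  0.1098] yaw -25.9 F [-6.1 -3.3  2.1] w 0.0192 g 20.0 [-0.08  0.23  0.43  1.87 -0.11  1.07 -0.06]
r 0.0794 th 1.999
[ 0.      0.     -0.0425 -0.0002  0.0039  0.    ]
front angle deg -0.72 rms mm 0.05 21 mean [ 0.4547 -0.129 ]
left angle deg -1.01 rms mm 0.03 16 mean [ 0.4737 -0.1025]
[(np.int32(111), array([249.8, 252.6])), (np.int32(1), array([252., 242.])), (np.int32(13), array([256.8, 248.3]))]
11.15 [ 0.4912 -0.2005  0.1098] yaw -25.9 F [-6.2 -3.9  2. ] w 0.0194 g 20.0 [-0.08  0.23  0.43  1.87 -0.11  1.07 -0.06]
0.0015393595026693815
```

Request:
{"op": "play_rows", "data": {
  "increments": "0 0 -0.01 0 0.0012 0 0; 0 0 -0.01 0 0.0012 0 0; 0 0 -0.01 0 0.0012 0 0; 0 0 -0.01 0 0.0012 0 0; 0 0 -0.01 0 0.0012 0 0; 0 0 -0.01 0 0.0012 0 0; 0 0 -0.01 0 0.0012 0 0; 0 0 -0.01 0 0.0012 0 0"
}}

```text
time: 11.95
ee_pos: [0.4922, -0.2011, 0.1098]
eef_rot: [0.845, 0.535, -0.001, -0.0]
ft_force: [-7.3, -3.4, 2.6]
width: 0.0192
grip_force: 20.0
```

```bash
python3 car.py .05; python3 -c "
from h import *
import pickle
pickle.dump({n:shot(n,n+'5.png') for n in('top','scene')},open('d5.pkl','wb'))"; python3 chk.py d5.pkl | head -3; python3 -c "
from inc import *; st(); print(np.abs(read_state()['joint_vel']).max())"
```

```text
11.95 [ 0.4922 -0.2011  0.1098] yaw -25.4 F [-7.3 -3.4  2.6] w 0.0192 g 20.0 [-0.07  0.23  0.42  1.86 -0.11  1.07 -0.05]
r 0.0794 th 2.014
[ 0.      0.     -0.0425 -0.0002  0.0039  0.    ]
front angle deg 0.22 rms mm 0.15 21 mean [ 0.4545 -0.129 ]
left angle deg 0.82 rms mm 0.08 16 mean [ 0.4736 -0.1036]
[(np.int32(29), array([248.8, 241.1])), (np.int32(11), array([257.7, 248.9])), (np.int32(80), array([250.1, 256.8]))]
12.05 [ 0.4922 -0.2011  0.1098] yaw -25.4 F [-6.7 -3.4  2.6] w 0.0191 g 20.0 [-0.07  0.23  0.42  1.86 -0.11  1.07 -0.05]
0.0013853955027225882
```

```bash
python3 -c "
from bench import *
print(close_job())"
```

```text
the job is handed in; nothing more can be done
None
```

The foot is snapped out against its stop and released. The navy box faces the arrow to within about 1° by my camera and arm readings, and I handed the job in at about 12 s with the gripper still holding the handle still.

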